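Ready the supply hopper for refilling and hold its lid open

TASK

The two refill bottles are standing in each other's wells of the spill tray: swap them, setting them down upright without dropping them, so that the blue bottle stands in the blue-rimmed well and the orange bottle in the orange-rimmed well, as the attendant pours each into the hopper compartment of its colour. Then lift the lid of the steel supply hopper by its bar handle to 60 degrees from shut and finish while still holding it there by the handle, because it falls shut when let go and the attendant needs both hands. Leave everything else on the counter where it is.

Things in the scene. Friction and masses are not known exactly. Their poses are not given: they have to be found in the camera images.
- blue_bottle: Round blue refill bottle, upright, 64 mm across, 192 mm high, 0.3 to 0.65 kg, paper label with a band of that colour. White screw cap, 38 mm across, 162 to 192 mm above the underside (grip it from above); below it a 32 mm neck, and a shoulder that widens to 64 mm at 128 mm. Origin: centre of its underside, z up. It starts in the well of the other colour.
- orange_bottle: Round orange refill bottle, upright, 64 mm across, 192 mm high, 0.3 to 0.65 kg, paper label with a band of that colour. White screw cap, 38 mm across, 162 to 192 mm above the underside (grip it from above); below it a 32 mm neck, and a shoulder that widens to 64 mm at 128 mm. Origin: centre of its underside, z up. It starts in the well of the other colour.
- spill_tray: Fixed grey spill tray, 98 mm (its x) by 190 mm (its y), floor 6 mm above the counter. Two square wells side by side along its y, 86 mm inside, centres 92 mm apart, with 6 mm walls 28 mm high round and between them. Coloured rims, floors and badges: blue at its +y end, orange at its -y end. Origin: centre of its underside; yaw up to 0.22 rad either way.
- blue_well (a point): Centre of the floor of the blue-rimmed well, 6 mm above the counter (46 mm along the tray's +y from its centre).
- orange_well (a point): Centre of the floor of the orange-rimmed well, 6 mm above the counter (46 mm along the tray's -y from its centre).
- hopper: Fixed stainless supply hopper, 180 mm deep (its x), 280 mm wide (its y), 130 mm high, open-topped under its lid; two compartments with blue and orange liners. Front (handle side) faces its -x, towards the robot; hinge along its top back edge. Origin: centre of its underside; yaw up to 0.22 rad either way. It stands left or right of the tray.
- hopper_lid (a joint): Angle of the hopper's lid, rad: 0 shut (level), growing as the front edge is lifted; 1.047 = 60 degrees, rear stop at 1.4. The lid is a plate 180 by 286 by 8 mm, 0.65 to 0.95 kg, hinged freely at the back: it falls shut from any angle when let go. Lifting it by the bar takes 3 to 4 N.
- hopper_lid_handle (a point): Middle of the lid's chrome bar: round, 12 mm thick, 124 mm long along the hopper's y, carried by an arm at each end 45 mm in front of the lid's front edge, in the lid's plane; 39 mm clear gap to the hopper. 134 mm above the counter when shut. Pinch it from above, fingers closing along the hopper's x; it turns between the fingers as the lid opens.
- hopper_lid_hinge (a point): Middle of the lid's hinge axis, at the hopper's top back edge, 134 mm above the counter; the axis runs along the hopper's y. The bar swings up and back on a circle of 225 mm radius about it, and is level with it when the lid is shut.
- measuring_cup: Bystander: white plastic cup, 68 mm across the rim, 75 mm high, between hopper and tray. Origin: centre of underside.
- coin_box: Bystander: open steel coin box, 70 (x) by 95 (y) by 54 mm high with a chrome front. Origin: centre of underside.
- tablet_tub: Bystander: white jar with red lid, 90 mm across, 110 mm high, at the back. Origin: centre of underside.
- powder_carton: Bystander: blue carton, 60 (x) by 115 (y) by 160 mm high, at the back. Origin: centre of underside.
- spray_bottle: Bystander: green trigger spray bottle, 60 mm across, 183 mm high, at one side. Origin: centre of underside.
- scrub_brush: Bystander: wooden scrubbing brush, 150 (x) by 50 (y) by 66 mm high, at one side. Origin: centre of underside.
- lint_screen: Bystander: flat grey dryer lint screen lying on the counter, 248 (x, from -133 to 115) by 130 (y) by 16 mm high, thin handle tab at its -x end. Origin: on its underside.
Mind the look-alikes: they are no part of the job. Leave any pink look-alike of the blue_bottle alone.

How it is judged:
On the way:
1. both bottles stand, let go, in the wells of their own colour, with the lid still shut (horizontal distance between blue_bottle and blue_well below 0.018 m and z of blue_bottle in the frame of blue_well below 0.005 m and angle between each of blue_bottle, orange_bottle's own z axis and vertical below 0.1 rad and linear speed of each of blue_bottle, orange_bottle below 0.03 m/s and contact force between the fingers and blue_bottle below 0.05 N and horizontal distance between orange_bottle and orange_well below 0.018 m and z of orange_bottle in the frame of orange_well below 0.005 m and contact force between the fingers and orange_bottle below 0.05 N and value of joint hopper_lid below 0.1 rad), for 0.2 s.
At the end, for the whole second after the job is handed in: Each bottle stands at rest, upright, let go, on the floor of its own colour's well (18 mm of centre); the lid is held still at 60 degrees, give or take 6, by the fingers on its bar handle (tool point within 75 mm of the bar's middle, over 1 N), and nothing else props it (horizontal distance between blue_bottle and blue_well below 0.018 m and z of blue_bottle in the frame of blue_well below 0.005 m and angle between each of blue_bottle, orange_bottle's own z axis and vertical below 0.1 rad and linear speed of each of blue_bottle, orange_bottle below 0.03 m/s and contact force between the fingers and blue_bottle below 0.05 N and horizontal distance between orange_bottle and orange_well below 0.018 m and z of orange_bottle in the frame of orange_well below 0.005 m and contact force between the fingers and orange_bottle below 0.05 N and value of joint hopper_lid between 0.942 and 1.152 rad and velocity of joint hopper_lid between -0.1 and 0.1 rad/s and contact force between the fingers and hopper_lid above 1 N and distance between the grasp point and hopper_lid_handle below 0.075 m and contact force between hopper_lid and measuring_cup below 0.1 N and contact force between hopper_lid and coin_box below 0.1 N and contact force between hopper_lid and tablet_tub below 0.1 N and contact force between hopper_lid and powder_carton below 0.1 N and contact force between hopper_lid and spray_bottle below 0.1 N and contact force between hopper_lid and scrub_brush below 0.1 N and contact force between hopper_lid and lint_screen below 0.1 N and contact force between hopper_lid and blue_bottle below 0.1 N and contact force between hopper_lid and orange_bottle below 0.1 N); the arm keeps its last pose, push and grip.
It fails at once if a refill bottle is dropped (falls freely from about 30 mm or more above where it stands) ((height (world z) of blue_bottle above 0.03 m and contact force between the fingers and blue_bottle below 0.05 N and linear speed of blue_bottle above 0.3 m/s) or (height (world z) of orange_bottle above 0.03 m and contact force between the fingers and orange_bottle below 0.05 N and linear speed of orange_bottle above 0.3 m/s)).
It fails at once if a refill bottle is tipped over (more than 35 degrees) (angle between any of blue_bottle, orange_bottle's own z axis and vertical above 0.6 rad).
It fails at once if another thing on the counter is moved more than 30 mm (distance of any of measuring_cup, coin_box, tablet_tub, powder_carton, spray_bottle, scrub_brush, lint_screen from where it was at the start of the episode above 0.03 m).
It also fails if it takes over 69 s, if anything falls off the work surface, if the arm or the gripper's body presses on something with over 40 N, if the wrist force passes 120 N, or if a joint passes its speed limit or range.

ROBOT

A 7-joint arm with a two-finger parallel gripper is mounted at the origin on the work surface. World frame = base frame: x ahead of the robot, y to its left, z up, the work surface at z = 0. Lengths are in m, angles in rad, forces in N, time in s.
With the tool pointing down it reaches from about 0.4 to 0.875 m from the base axis. Payload 19.3 kg.
Tool frame: the origin (TCP) lies between the finger pads, 19 mm behind the fingertips; this is the grasp point; z points along the fingers, y is the line along which they close (so a half turn about z gives the same grasp; the last joint's range is limited). The gripper opens to 85 mm and grips with 20 to 120 N. Pads are 22 mm wide; open, the fingers measure 114 mm over their backs; the gripper's body (76 mm by 85 mm) begins 54 mm behind the grasp point. The pads swing forward as they close: fully open they stand 13 mm farther back than shut.
Start: joints at [-1.382, 0.521, -0.036, 1.599, 0.021, 1.021, -0.113], TCP at [0.16, 0.604, 0.25] pointing down, gripper open.
Joint ranges: [-2.91, 2.91], [-0.3, 2.13], [-1.5, 1.42], [0.17, 2.43], [-1.26, 4.41], [0.16, 1.93], [-2.52, 2.52]. Speed limits (rad/s): [1.89, 1.89, 2.39, 2.39, 3.01, 3.01, 3.01].

INTERFACE

Orientations are given as [roll, pitch, yaw] about the fixed x, y, z axes, in that order (R = Rz(yaw) Ry(pitch) Rx(roll)).
In Python, from workcell import monitor, viewer, bot gives the robot as it stands.
- The arm moves only by the tool move_arm, never from a script. Its arguments are lists of equal length, an entry for each row: "gripper": the opening, from 0 (shut) to 1 (fully open); "linear": the shift along the tool's x, y, z in cm, a list of three; "twist": the turn about the tool's z in degrees. A call has 1 to 8 rows; each row shifts and turns the commanded pose from where the row before left it, along the tool's axes as they then stand; what a row does not reach is not made up. A row lasts 1/10 s, in which the tool goes at most 50 mm and 8.59 degrees, less where a joint would pass 70% of its speed; a pose out of reach is approached as far as the arm can. A call with a gripper value outside its range is refused whole. The fingers move at their own pace and stop on an object; "squeeze" is the grip in N (left out, the last holds). Time passes only in rows, so rows that do not move let the fingers close. It gives the time, the measured TCP pose, the force, the opening and the grip force at its end, in the units of the state.
- monitor.observe(): the state, without advancing time (a new reading comes with each control period).
- viewer.grab_frame(name): name is "scene" or "top" or "wrist"; returns a dict with "img" (400x640x3 uint8, red, green, blue), "K" (3x3 intrinsics, pixels), "k1" (the pictures are not rectified: a ray, as slopes to the right and down, at radius r is drawn at 1 + k1 r^2 times it, then the intrinsics apply), "eye" and "rotation" of the camera in the world. Camera axes: x right, y up, looking along -z (the intrinsics and any distortion apply to the point x, -y, -z); pixel columns grow to the right and rows downward; lengths in m; the calibration is good to about 2 mm. A picture is of the moment at which its call begins. There is no depth.
- bot.job_done(): hands the job in; it is judged then, once.
The state is a dict: "clock": time; "qpos": joint angles; "qd": joint speeds; "joint_efforts": joint torques, N m; "position": TCP position; "tool_rot": TCP orientation; "force": force on the tool from outside, world axes, zero at the start; "moment": the same for the moment, N m; "grip_width": finger opening in m; "finger_force": force on a finger pad.
Only numpy, scipy, OpenCV 4.12 (cv2) and the standard library are available. Lean on these libraries where they do the work, as an engineer would, in place of code of your own. Each camera call takes 0.05 s, during which the arm holds its last target. There are 200 camera calls.

## Working session

There is one attempt and no reset: what is moved stays moved. The work goes in short steps, Python scripts to look and compute and a tool call to move; the robot and the scene stay as the last step left them, time stands still between calls to the robot, and variables do not carry over. Pictures are saved under pics/ and viewed, at most 10 in all, crops included, and the job is handed in when it is done.

Besides the shell and the picture viewer there is one more tool, called after "Emit:" as name([rows], argument=value, ...), one row to a line, values as JSON. move_arm: Moves the arm, as the interface text tells. Its arguments: {"type":"object","properties":{"gripper":{"type":"array"},"linear":{"type":"array"},"twist":{"type":"array"},"squeeze":{"type":"number"}},"required":["gripper","linear","twist"]}

```bash
ls; mkdir -p pics; cat > h.py <<'E'
import numpy as np, cv2
from workcell import monitor, viewer, bot
def grab(n,f=None):
    d=viewer.grab_frame(n)
    if f: cv2.imwrite('pics/'+f,cv2.cvtColor(d['img'],cv2.COLOR_RGB2BGR))
    return d
def ray(d,uv):
    K=np.array(d['K']);k=d['k1']
    p=cv2.undistortPoints(np.array([[uv]],float),K,np.array([k,0,0,0,0.]))[0,0]
    v=np.array(d['rotation'])@np.array([p[0],-p[1],-1.]); return np.array(d['eye']),v
def onz(d,uv,z):
    e,v=ray(d,uv); return e+v*(z-e[2])/v[2]
def proj(d,P):
    c=np.array(d['rotation']).T@(np.array(P)-np.array(d['eye'])); s=np.array([c[0]/-c[2],-c[1]/-c[2]])
    s=s*(1+d['k1']*(s@s)); K=np.array(d['K']); return (K[:2,:2]@s+K[:2,2])
E
python3 - <<'E'
from h import *
print(monitor.observe())
for n in ['scene','top','wrist']:
    d=grab(n,n+'0.png'); print(n,np.round(d['K'],1).tolist(),d['k1'],np.round(d['eye'],3),np.round(d['rotation'],3).tolist())
a=cv2.imread('pics/scene0.png');
E
```

```text
pics
{'clock': 0.0, 'qpos': array([-1.38222565,  0.5220461 , -0.03630557,  1.59996926,  0.02121751,
        1.02107129, -0.11279284]), 'qd': array([ 0.00072932, -0.00117598,  0.0006809 , -0.00292385,  0.00076138,
       -0.00107878, -0.0008401 ]), 'joint_efforts': array([ 4.02791047e-04, -9.27094102e+01,  1.97985403e+00, -3.69938099e+01,
        1.79000222e-02,  8.08559242e-03, -2.46337623e-05]), 'position': array([0.15990678, 0.60389616, 0.24941984]), 'tool_rot': array([-3.14048874e+00,  1.02775101e-04,  2.88280874e+00]), 'force': array([-1.24351291,  0.10772882, -0.1060136 ]), 'moment': array([ 0.00060994,  0.01049161, -0.04185658]), 'finger_force': 0.0, 'grip_width': 0.08566673526619645}
scene [[446.1, 0.0, 322.1], [0.0, 446.1, 198.0], [0.0, 0.0, 1.0]] -0.07742133425209226 [ 0.999 -0.121  1.601] [0.311, 0.005, 1.293]
top [[469.7, 0.0, 317.7], [0.0, 469.7, 197.3], [0.0, 0.0, 1.0]] -0.04879628028103754 [0.299 0.019 1.725] [0.135, -0.012, -1.558]
wrist [[284.9, 0.0, 320.4], [0.0, 284.9, 201.1], [0.0, 0.0, 1.0]] 0.01653866164683988 [0.086 0.623 0.373] [-0.306, 0.002, 1.311]
```

```bash
cat >> h.py <<'E'
from scipy.spatial.transform import Rotation as Ro
_g=viewer.grab_frame
def grab(n,f=None):
    d=dict(_g(n)); d['rotation']=Ro.from_euler('xyz',d['rotation']).as_matrix()
    if f: cv2.imwrite('pics/'+f,cv2.cvtColor(d['img'],cv2.COLOR_RGB2BGR))
    return d
E
python3 - <<'E'
from h import *
s=monitor.observe()
for n in ['scene','top','wrist']:
    d=grab(n); print(n,d['rotation'].round(2).tolist(),proj(d,s['position']), onz(d,(320,200),0))
E
```

```text
scene [[0.27, -0.92, 0.3], [0.96, 0.26, -0.08], [-0.01, 0.31, 0.95]] [452.94760652  47.9128558 ] [0.50699003 0.002191   0.        ]
top [[0.01, 0.99, -0.13], [-1.0, 0.01, 0.01], [0.01, 0.13, 0.99]] [122.31370794 303.42167555] [ 0.52386128 -0.00740916  0.        ]
wrist [[0.26, -0.92, -0.29], [0.97, 0.24, 0.08], [-0.0, -0.3, 0.95]] [320.74726682 272.90257103] [0.19839966 0.5926598  0.        ]
```

View pics/scene0.png

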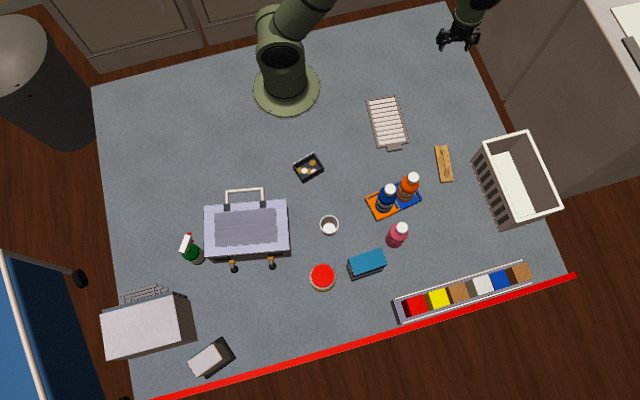

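View pics/top0.png

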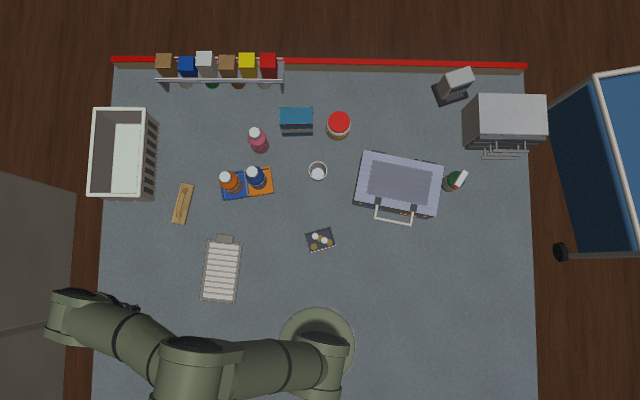

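Scene view: blue bottle (387,197) stands in the orange well, and orange bottle (408,186) in the blue well. The pink look-alike is at (397,235), and the hopper handle at (244,190). Top view: orange bottle (230,181), blue (255,177), pink (257,138), bar (393,221), cup (317,171). The two on the tray with blue and orange bodies are the ones meant. The pink one stands off the tray and stays where it is. Next I'll measure and confirm in a crop.

```bash
cat > m.py <<'E'
from h import *
def blobs(d,lo,hi,box,amin=15):
    h=cv2.cvtColor(d['img'],cv2.COLOR_RGB2HSV); m=cv2.inRange(h,lo,hi); M=np.zeros_like(m); x0,y0,x1,y1=box; M[y0:y1,x0:x1]=m[y0:y1,x0:x1]
    n,_,st,c=cv2.connectedComponentsWithStats(M)
    return [(c[i].round(1).tolist(),st[i].tolist()) for i in range(1,n) if st[i][4]>=amin]
E
python3 - <<'E'
from m import *
S=grab('scene');T=grab('top')
W=((0,0,150),(180,70,255))
for nm,d,b in [('S',S,(360,165,430,230)),('T',T,(215,120,280,205))]:
    print(nm,'caps',[(c,s,onz(d,c,.198)[:2].round(3).tolist()) for c,s in blobs(d,*W,b)])
    print(nm,'blue',[(c,s) for c,s in blobs(d,(105,120,40),(125,255,255),b)])
    print(nm,'orange',[(c,s) for c,s in blobs(d,(5,150,80),(20,255,255),b)])
def up(d,b,k): x0,y0,x1,y1=b; return cv2.resize(cv2.cvtColor(d['img'][y0:y1,x0:x1],cv2.COLOR_RGB2BGR),None,fx=k,fy=k,interpolation=cv2.INTER_CUBIC)
a=up(S,(355,160,435,250),5);b=up(T,(210,120,290,210),5)
cv2.imwrite('pics/bot.png',np.hstack([a,b]))
a=up(S,(195,175,305,275),3.6);b=up(T,(345,140,455,240),3.6)
cv2.imwrite('pics/hop.png',np.hstack([a,b]))
for n,z,uv in [('lint near',0,(238,238)),('coin',.0,(320,239)),('cup',.075,(317,171)),('carton',.16,(296,120)),('brush',.03,(182,204)),('tub',.11,(339,124))]: print(n,onz(T,uv,z).round(3))
E
```

```text
S caps [([413.2, 176.3], [408, 171, 12, 11, 101], [0.574, 0.311]), ([389.8, 188.2], [384, 183, 12, 11, 104], [0.592, 0.222]), ([401.8, 225.7], [396, 221, 12, 9, 87], [0.725, 0.218])]
S blue [([397.2, 199.5], [378, 187, 44, 22, 340])]
S orange [([408.2, 185.9], [400, 175, 19, 19, 206]), ([403.0, 194.6], [397, 188, 16, 11, 34]), ([378.8, 207.5], [365, 191, 34, 30, 301]), ([401.7, 199.4], [397, 196, 12, 6, 20])]
T caps [([253.8, 131.9], [249, 127, 11, 11, 88], [0.725, 0.22]), ([251.2, 171.0], [246, 166, 11, 11, 95], [0.591, 0.224]), ([224.1, 176.3], [219, 171, 11, 11, 96], [0.572, 0.313])]
T blue [([255.9, 177.5], [246, 167, 18, 17, 130]), ([237.9, 171.1], [234, 170, 9, 3, 16]), ([235.3, 190.4], [220, 174, 26, 26, 212])]
T orange [([263.0, 185.2], [249, 167, 25, 29, 268]), ([230.5, 181.8], [220, 171, 18, 19, 154])]
lint near [0.379 0.291 0.   ]
coin [ 0.38  -0.009  0.   ]
cup [0.618 0.006 0.075]
carton [0.779 0.081 0.16 ]
brush [0.498 0.495 0.03 ]
tub [ 0.783 -0.07   0.11 ]
```

View pics/bot.png

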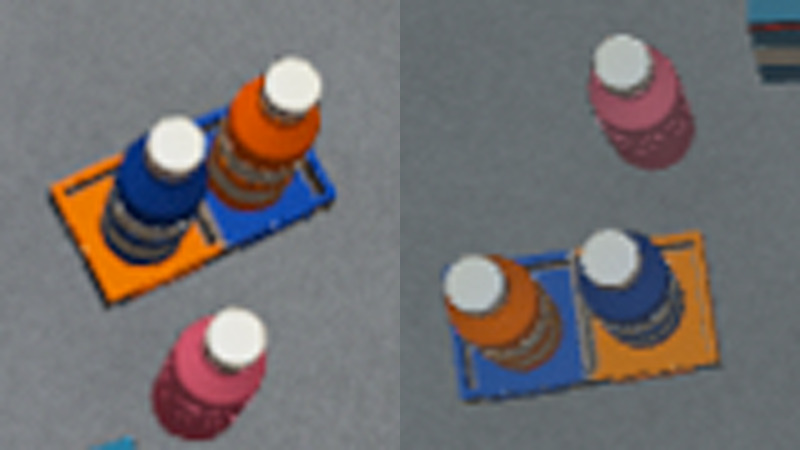

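View pics/hop.png

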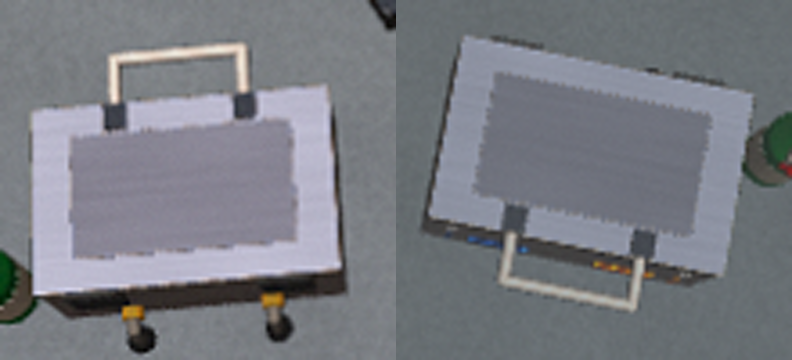

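The crop confirms the two: blue bottle in the orange half, orange bottle in the blue half, pink one off the tray. Tray corners in the top crop are near (702,233), (719,363) and (460,400). The bar ends are at (503,283) and (635,308) in the top half of the hopper crop, and (113,52) and (242,48) in the scene half.

```bash
python3 - <<'E'
from m import *
S=grab('scene');T=grab('top')
c=lambda d,p,k,o,off,z: onz(d,((p[0]-off)/k+o[0],p[1]/k+o[1]),z)[:2]
z=.028
tt=[c(T,p,5,(210,120),400,z) for p in [(445,268),(702,233),(719,363),(460,400)]]
ss=[c(S,p,5,(355,160),0,z) for p in [(50,187),(108,303),(333,197)]]
print('trayT',np.round(tt,3).tolist(),np.mean(tt,0)); print('trayS',np.round(ss,3).tolist(), (ss[0]+ss[2])/2)
for P in (tt[0]-tt[1],tt[3]-tt[2],ss[2]-ss[1]): print(np.hypot(*P),np.arctan2(-P[0],P[1]))
b=np.array([c(T,p,3.6,(345,140),396,.134) for p in [(503,283),(635,308)]]+[c(S,p,3.6,(195,175),0,.134) for p in [(242,48),(113,52)]])
print('bar',b.round(3).tolist(),b[:2].mean(0),b[2:].mean(0))
l=np.array([c(T,p,3.6,(345,140),396,.138) for p in [(463,37),(753,95),(722,276),(428,217)]]); print('lid',l.round(3).tolist(),l.mean(0))
for P in (b[0]-b[1],b[2]-b[3],l[0]-l[1],l[3]-l[2]): print(np.hypot(*P),np.arctan2(-P[0],P[1]))
# rim edges by colour, top: min-area rect of blue+orange blob
for nm,d,bx in (('T',T,(210,160,285,210)),('S',S,(355,180,430,225))):
    h=cv2.cvtColor(d['img'],cv2.COLOR_RGB2HSV); x0,y0,x1,y1=bx
    m=cv2.inRange(h,(105,120,40),(125,255,255))|cv2.inRange(h,(5,150,80),(20,255,255)); 
    print(nm,cv2.countNonZero(m[y0:y1,x0:x1]))
E
```

```text
trayT [[0.613, 0.365], [0.641, 0.177], [0.545, 0.162], [0.515, 0.35]] [0.57851698 0.26335949]
trayS [[0.552, 0.163], [0.648, 0.177], [0.617, 0.363]] [0.58450325 0.26306969]
0.1901763698061659 0.15222744607491379
0.19032649481632388 0.15793928175402147
0.18860785922136164 0.16555113256273532
bar [[0.445, -0.192], [0.423, -0.318], [0.452, -0.19], [0.421, -0.312]] [ 0.4341463  -0.25506772] [ 0.43627126 -0.2510555 ]
lid [[0.682, -0.154], [0.629, -0.434], [0.454, -0.4], [0.507, -0.121]] [ 0.56798557 -0.2773779 ]
0.12715024848151532 -0.1745612113487586
0.12558840306041175 -0.2471205699218479
0.2846856719831303 -0.18463285891522904
0.28421331053000504 -0.18545016473208523
T 785
S 925
```

Emit:
move_arm([
  [0,0,-1],
  [0,0,-2],
  [0,0,-2],
  [0,0,-2],
  [0,0,-2],
  [0,0,-1],
  [0,0,0],
  [0,0,0],
], gripper=[1,1,1,1,1,1,1,1], twist=[8,8,8,8,8,8,8,4])

```text
clock: 1.3
position: [0.1599, 0.6043, 0.3504]
tool_rot: [3.141, -0.001, 1.83]
force: [-0.1, -0.1, -0.3]
grip_width: 0.0855
finger_force: 0.0
```

Emit:
move_arm([
  [0,0,0],
  [-3.7,3.05,0],
  [-3.7,3.05,0],
  [-3.7,3.05,0],
  [-3.7,3.05,0],
  [-3.7,3.05,0],
  [-3.7,3.05,0],
  [-3.7,3.05,0],
], gripper=[1,1,1,1,1,1,1,1], twist=[5.8,0,0,0,0,0,0,0])

```text
clock: 2.1
position: [0.414, 0.3819, 0.3503]
tool_rot: [3.141, -0.0, 1.735]
force: [0.7, 0.5, -0.3]
grip_width: 0.0851
finger_force: 0.0
```

Emit:
move_arm([
  [-3.7,3.05,0],
  [-3.7,3.05,0],
  [-3.7,3.05,0],
  [-3.7,3.05,0],
  [-3.7,3.05,0],
  [0,0,0],
  [0,0,0],
  [0,0,0],
], gripper=[1,1,1,1,1,1,1,1], twist=[0,0,0,0,0,0,0,0])

```text
clock: 2.9
position: [0.5928, 0.2265, 0.3499]
tool_rot: [-3.141, -0.0, 1.735]
force: [-1.0, -0.3, -0.3]
grip_width: 0.0854
finger_force: 0.0
```

```bash
cat >> m.py <<'E'
def go(x,y,z,yaw=None):
    s=monitor.observe(); p=s['position']; R=Ro.from_euler('xyz',s['tool_rot']).as_matrix()
    print('cm tool:',(100*R.T@(np.array([x,y,z])-p)).round(2),'twist deg:',None if yaw is None else round(np.degrees(s['tool_rot'][2]-yaw),1),'at',p.round(4),s['tool_rot'].round(4),'F',s['force'].round(1),'w',round(s['grip_width'],4),round(s['finger_force'],1))
E
python3 - <<'E'
from m import *
go(.5915,.223,.3,1.728)
d=grab('wrist','w1.png')
print([(c,s,onz(d,c,.198)[:2].round(4)) for c,s in blobs(d,(0,0,150),(180,70,255),(0,0,640,400),200)])
E
```

```text
cm tool: [-0.33 -0.18  4.99] twist deg: 0.4 at [0.5928 0.2265 0.3499] [-3.1411e+00 -4.0000e-04  1.7353e+00] F [-1.  -0.3 -0.3] w 0.0854 0.0
[([39.2, 29.8], [31, 0, 16, 63, 831], array([0.3382, 0.3263])), ([54.5, 32.0], [48, 0, 14, 67, 839], array([0.3503, 0.3268])), ([69.2, 33.7], [63, 0, 13, 71, 877], array([0.3621, 0.3277])), ([84.1, 36.3], [78, 0, 13, 75, 952], array([0.374 , 0.3279])), ([98.9, 37.5], [92, 0, 15, 79, 979], array([0.3861, 0.3291])), ([113.4, 39.9], [106, 0, 16, 83, 1038], array([0.3979, 0.3294])), ([127.8, 42.8], [120, 1, 17, 86, 1053], array([0.4097, 0.3293])), ([142.0, 47.1], [134, 6, 17, 85, 1034], array([0.4214, 0.328 ])), ([156.1, 51.6], [148, 10, 18, 84, 1028], array([0.4331, 0.3266])), ([170.3, 55.3], [161, 14, 20, 84, 1081], array([0.4451, 0.3257])), ([187.2, 63.2], [177, 41, 20, 44, 609], array([0.4595, 0.322 ])), ([313.6, 99.6], [294, 78, 40, 44, 1392], array([0.5731, 0.3108])), ([600.3, 208.1], [558, 118, 82, 168, 1119], array([0.8742, 0.2548])), ([316.4, 138.4], [290, 136, 55, 20, 244], array([0.5811, 0.2771])), ([574.6, 218.4], [543, 166, 68, 110, 967], array([0.854 , 0.2402])), ([318.0, 195.4], [300, 177, 37, 37, 1065], array([0.5916, 0.2218])), ([444.4, 216.8], [426, 200, 37, 34, 970], array([0.7236, 0.2203])), ([315.3, 302.2], [295, 286, 42, 35, 339], array([0.6089, 0.0961])), ([395.3, 343.5], [382, 335, 30, 20, 268], array([0.7125, 0.0545]))]
```

View pics/w1.png

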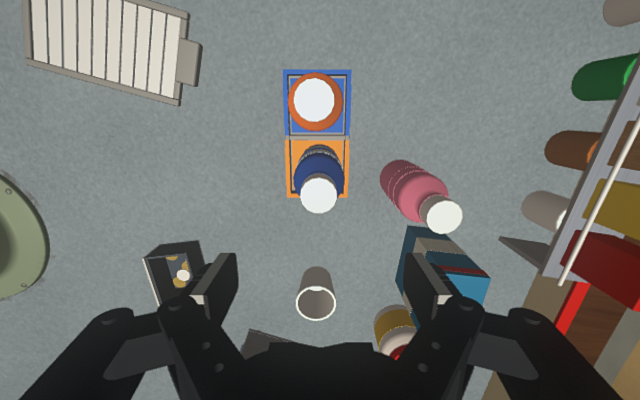

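Wrist view: orange cap at (314,100), blue cap at (318,195), pink cap at (444,217, left alone). The tray's outer corners lie near (284,70), (351,70), (287,198) and (349,198).

```bash
python3 - <<'E'
from m import *
d=grab('wrist')
h=cv2.cvtColor(d['img'],cv2.COLOR_RGB2HSV)
m=cv2.inRange(h,(100,100,40),(128,255,255))|cv2.inRange(h,(5,130,80),(22,255,255)); M=np.zeros_like(m); M[60:205,275:360]=m[60:205,275:360]
ys,xs=np.nonzero(M)
for r in (74,80,90,120,130,145,160,185,192,196): q=np.nonzero(M[r])[0]; print(r,q.min(),q.max(), onz(d,(q.min(),r),.028)[:2].round(4),onz(d,(q.max()+1,r),.028)[:2].round(4))
for c in (288,292,346): q=np.nonzero(M[:,c])[0]; print('col',c,q.min(),q.max(),onz(d,(c,q.min()),.028)[:2].round(4),onz(d,(c,q.max()+1),.028)[:2].round(4))
cs=[(283.5,69.5),(351.5,69.5),(350,198.5),(286,198.5)]
P=np.array([onz(d,c,.028)[:2] for c in cs]); print(P.round(4).tolist(),P.mean(0))
for a in (P[0]-P[3],P[1]-P[2]): print(np.hypot(*a),np.arctan2(-a[0],a[1]))
E
```

```text
74 283 350 [0.5196 0.3433] [0.6158 0.3592]
80 283 350 [0.5206 0.3354] [0.6174 0.3515]
90 283 350 [0.5223 0.3221] [0.62   0.3383]
120 284 349 [0.5289 0.2807] [0.6268 0.2969]
130 285 348 [0.5322 0.2665] [0.6281 0.2824]
145 286 348 [0.5366 0.2444] [0.6325 0.2603]
160 286 348 [0.5395 0.2214] [0.637  0.2376]
185 287 347 [0.5462 0.1816] [0.6432 0.1977]
192 287 346 [0.5477 0.17  ] [0.6438 0.1859]
196 287 346 [0.5486 0.1633] [0.6451 0.1793]
col 288 70 196 [0.526  0.3496] [0.5504 0.1619]
col 292 70 196 [0.5317 0.3506] [0.5569 0.1629]
col 346 70 197 [0.6077 0.3632] [0.6442 0.1757]
[[0.5196, 0.3492], [0.6153, 0.3651], [0.6508, 0.1759], [0.5475, 0.1588]] [0.58332426 0.26224816]
0.19247039042148711 0.14561301196676257
0.19251740791417885 0.18519610351189775
```

Emit:
move_arm([
  [-0.4,-0.15,0],
  [0,0,3],
  [0,0,4],
  [0,0,4],
  [0,0,3],
  [0,0,2],
  [0,0,0.7],
  [0,0,0],
], gripper=[1,1,1,1,1,1,1,1], twist=[0.4,0,0,0,0,0,0,0])

```text
clock: 3.8
position: [0.5922, 0.2216, 0.1827]
tool_rot: [-3.141, 0.0, 1.728]
force: [0.3, -0.1, 0.5]
grip_width: 0.0852
finger_force: 0.0
```

Emit:
move_arm([
  [0,0,0],
  [0,0,0],
  [0,0,0],
  [0,0,0],
  [0,0,0],
  [0,0,0],
  [0,0,0],
  [0,0,0],
], gripper=[0,0,0,0,0,0,0,0], twist=[0,0,0,0,0,0,0,0], squeeze=50)

```text
clock: 4.6
position: [0.5928, 0.2216, 0.184]
tool_rot: [3.141, -0.001, 1.727]
force: [-2.0, -0.6, 8.5]
grip_width: 0.0367
finger_force: 49.2
```

Emit:
move_arm([
  [0,0,-0.5],
  [0,0,-1.5],
  [0,0,-2],
  [0,0,-2],
  [-0.6,-1,0],
  [-1.4,-2.4,0],
  [-1.8,-3.0,0],
  [-1.8,-3.0,0],
], gripper=[0,0,0,0,0,0,0,0], twist=[0,0,0,0,0,0,0,0])

```text
clock: 5.4
position: [0.5075, 0.1507, 0.2438]
tool_rot: [3.141, -0.0, 1.727]
force: [0.2, -0.6, -2.7]
grip_width: 0.037
finger_force: 51.0
```

Emit:
move_arm([
  [-1.5,-2.6,0],
  [-0.7,-1.3,0],
  [-0.3,-0.4,0],
  [0,0,0],
  [0,0,2],
  [0,0,2],
  [0,0,1],
  [0,0,0.5],
], gripper=[0,0,0,0,0,0,0,0], twist=[0,0,0,0,0,0,0,0])

```text
clock: 6.2
position: [0.4702, 0.1204, 0.1873]
tool_rot: [-3.141, 0.0, 1.728]
force: [-0.7, 0.2, -3.1]
grip_width: 0.0367
finger_force: 51.1
```

Emit:
move_arm([
  [0,0,0.3],
  [0,0,0.2],
  [0,0,0],
  [0,0,0],
], gripper=[0,0,0,0], twist=[0,0,0,0])

```text
clock: 6.6
position: [0.4701, 0.1202, 0.1834]
tool_rot: [3.141, -0.0, 1.727]
force: [-0.1, 0.2, -3.3]
grip_width: 0.0369
finger_force: 51.1
```

```bash
python3 - <<'E'
from m import *
go(.47,.12,.178,1.728)
E
```

```text
cm tool: [-0.02 -0.01  0.54] twist deg: -0.0 at [0.4701 0.1202 0.1834] [ 3.1410e+00 -2.0000e-04  1.7273e+00] F [-0.1  0.2 -3.3] w 0.0369 51.1
```

Emit:
move_arm([
  [0,0,0.3],
  [0,0,0.15],
  [0,0,0],
  [0,0,0],
], gripper=[0,0,0,0], twist=[0,0,0,0])

```text
clock: 7.0
position: [0.4698, 0.1201, 0.1785]
tool_rot: [-3.141, 0.0, 1.727]
force: [-1.0, 0.1, -2.5]
grip_width: 0.0366
finger_force: 51.1
```

Emit:
move_arm([
  [0,0,0.15],
  [0,0,0],
  [0,0,0],
], gripper=[0,0,0], twist=[0,0,0])

```text
clock: 7.3
position: [0.4703, 0.1202, 0.1779]
tool_rot: [3.14, -0.001, 1.727]
force: [-3.8, -1.4, 19.3]
grip_width: 0.0368
finger_force: 53.6
```

Emit:
move_arm([
  [0,0,-0.1],
  [0,0,0],
  [0,0,0],
  [0,0,-1],
  [0,0,-3],
  [0,0,-4],
  [0,0,-4],
  [0,0,0],
], gripper=[0.4,1,1,1,1,1,1,1], twist=[0,0,0,0,0,0,0,0])

```text
clock: 8.1
position: [0.4716, 0.1203, 0.303]
tool_rot: [3.135, -0.002, 1.727]
force: [-0.1, -0.4, -1.4]
grip_width: 0.0852
finger_force: 0.0
```

Emit:
move_arm([
  [3.45,2.62,0],
  [3.45,2.62,0],
  [3.45,2.62,0],
  [3.45,2.62,0],
  [3.45,2.62,0],
  [0,0,0],
  [0,0,0],
], gripper=[1,1,1,1,1,1,1], twist=[0,0,0,0,0,0,0])

```text
clock: 8.8
position: [0.5723, 0.3112, 0.2976]
tool_rot: [-3.141, 0.001, 1.728]
force: [0.3, -1.0, 0.2]
grip_width: 0.0855
finger_force: 0.0
```

```bash
python3 - <<'E'
from m import *
go(.573,.311,.183,1.728)
d=grab('top','top1.png')
print([(c,s,onz(d,c,.192)[:2].round(4)) for c,s in blobs(d,(0,0,150),(180,70,255),(215,120,300,235))])
E
```

```text
cm tool: [-0.02  0.08 11.46] twist deg: 0.0 at [0.5723 0.3112 0.2976] [-3.1409e+00  1.0000e-03  1.7280e+00] F [ 0.3 -1.   0.2] w 0.0855 0.0
[([253.9, 131.9], [249, 127, 11, 11, 92], array([0.7262, 0.2202])), ([228.0, 176.0], [226, 173, 4, 7, 20], array([0.5746, 0.3012])), ([281.2, 208.7], [276, 204, 11, 11, 95], array([0.4683, 0.1225]))]
```

Blue stands on its temporary spot at (0.470, 0.121). I'll grasp the orange bottle next.

Emit:
move_arm([
  [0,0.1,3],
  [0,0,4],
  [0,0,3],
  [0,0,1.4],
  [0,0,0],
  [0,0,0],
], gripper=[1,1,1,1,1,1], twist=[0,0,0,0,0,0])

```text
clock: 9.45
position: [0.574, 0.3109, 0.1856]
tool_rot: [3.14, -0.0, 1.727]
force: [0.5, -0.1, 0.6]
grip_width: 0.0855
finger_force: 0.0
```

Emit:
move_arm([
  [0,0,0],
  [0,0,0],
  [0,0,0],
  [0,0,0],
  [0,0,0],
  [0,0,0],
  [0,0,0],
  [0,0,0],
], gripper=[0,0,0,0,0,0,0,0], twist=[0,0,0,0,0,0,0,0], squeeze=50)

```text
clock: 10.25
position: [0.5736, 0.3113, 0.1848]
tool_rot: [3.141, -0.001, 1.727]
force: [-1.1, -0.8, 7.9]
grip_width: 0.0369
finger_force: 49.4
```

Emit:
move_arm([
  [0,0,-0.5],
  [0,0,-1.5],
  [0,0,-2],
  [0,0,-2],
  [0,0,0],
  [0,0,0],
], gripper=[0,0,0,0,0,0], twist=[0,0,0,0,0,0])

```text
clock: 10.85
position: [0.5732, 0.3111, 0.244]
tool_rot: [3.141, -0.0, 1.727]
force: [-0.4, -0.6, -6.3]
grip_width: 0.0371
finger_force: 51.3
```

```bash
python3 - <<'E'
from m import *
go(.5893,.2176,.243,1.728)
E
```

```text
cm tool: [-9.49  0.13  0.1 ] twist deg: -0.0 at [0.5732 0.3111 0.244 ] [ 3.1414e+00 -2.0000e-04  1.7274e+00] F [-0.4 -0.6 -6.3] w 0.0371 51.3
```

Emit:
move_arm([
  [-1,0,0],
  [-2.5,0.1,0],
  [-3,0,0],
  [-2,0,0],
  [-0.8,0,0],
  [-0.2,0,0],
  [0,0,0],
], gripper=[0,0,0,0,0,0,0], twist=[0,0,0,0,0,0,0])

```text
clock: 11.55
position: [0.5889, 0.2178, 0.2436]
tool_rot: [-3.141, -0.0, 1.728]
force: [-0.9, 0.1, -5.2]
grip_width: 0.0367
finger_force: 51.1
```

Emit:
move_arm([
  [0,0,1],
  [0,0,2],
  [0,0,1.5],
  [0,0,0.8],
  [0,0,0.3],
  [0,0,0.1],
  [0,0,0],
  [0,0,0],
], gripper=[0,0,0,0,0,0,0,0], twist=[0,0,0,0,0,0,0,0])

```text
clock: 12.35
position: [0.5894, 0.2175, 0.1876]
tool_rot: [3.141, -0.0, 1.727]
force: [-0.8, 0.0, -5.9]
grip_width: 0.0367
finger_force: 51.0
```

Emit:
move_arm([
  [0,0,0.15],
  [0,0,0],
  [0,0,0],
], gripper=[0,0,0], twist=[0,0,0])

```text
clock: 12.65
position: [0.5891, 0.2174, 0.1856]
tool_rot: [3.142, 0.0, 1.727]
force: [0.9, -0.4, -5.3]
grip_width: 0.0365
finger_force: 51.0
```

```bash
python3 - <<'E'
from m import *
go(.5893,.2176,.1845,1.728)
E
```

```text
cm tool: [0.02 0.02 0.11] twist deg: -0.0 at [0.5891 0.2174 0.1856] [3.1415 0.     1.7273] F [ 0.9 -0.4 -5.3] w 0.0365 51.0
```

Emit:
move_arm([
  [0,0,0.15],
  [0,0,0],
  [0,0,0],
], gripper=[0,0,0], twist=[0,0,0])

```text
clock: 12.95
position: [0.5895, 0.2175, 0.1849]
tool_rot: [3.141, -0.0, 1.727]
force: [-2.5, -0.5, 6.7]
grip_width: 0.0364
finger_force: 52.5
```

```bash
python3 - <<'E'
from m import *
go(.5893,.2176,.1845,1.728)
E
```

```text
cm tool: [ 0.01 -0.02  0.04] twist deg: -0.0 at [0.5895 0.2175 0.1849] [ 3.1405e+00 -5.0000e-04  1.7273e+00] F [-2.5 -0.5  6.7] w 0.0364 52.5
```

Emit:
move_arm([
  [0,0,0],
  [0,0,0],
  [0,0,0],
  [0,0,-1],
  [0,0,-3],
  [0,0,-4],
  [0,0,-3],
  [0,0,0],
], gripper=[0.4,1,1,1,1,1,1,1], twist=[0,0,0,0,0,0,0,0])

```text
clock: 13.75
position: [0.5907, 0.2176, 0.2989]
tool_rot: [3.135, -0.002, 1.727]
force: [0.7, 0.3, -0.3]
grip_width: 0.0852
finger_force: 0.0
```

Emit:
move_arm([
  [-1.94,-3.32,0],
  [-1.94,-3.32,0],
  [-1.94,-3.32,0],
  [-1.94,-3.32,0],
  [0,0,0],
  [0,0,0],
], gripper=[1,1,1,1,1,1], twist=[0,0,0,0,0,0])

```text
clock: 14.35
position: [0.4701, 0.12, 0.2947]
tool_rot: [3.14, -0.001, 1.727]
force: [0.3, 0.8, 1.2]
grip_width: 0.0858
finger_force: 0.0
```

```bash
python3 - <<'E'
from m import *
go(.4703,.1205,.178,1.728)
d=grab('wrist')
print([(c,s,onz(d,c,.192)[:2].round(4)) for c,s in blobs(d,(0,0,150),(180,70,255),(200,0,500,260),600)])
E
```

```text
cm tool: [ 0.04  0.02 11.67] twist deg: -0.1 at [0.4701 0.12   0.2947] [ 3.1404e+00 -8.0000e-04  1.7270e+00] F [0.3 0.8 1.2] w 0.0858 0.0
[([488.8, 111.2], [474, 83, 26, 53, 1040], array([0.5842, 0.2148])), ([318.7, 207.2], [294, 185, 48, 54, 1599], array([0.4693, 0.1196]))]
```

Emit:
move_arm([
  [0,0,3],
  [0,0,4],
  [0,0,3],
  [0,0,1.5],
  [0,0,0],
  [0,0,0],
], gripper=[1,1,1,1,1,1], twist=[0,0,0,0,0,0])

```text
clock: 15.0
position: [0.4706, 0.1203, 0.1792]
tool_rot: [-3.141, 0.0, 1.728]
force: [0.4, -0.2, -0.1]
grip_width: 0.0853
finger_force: 0.0
```

Emit:
move_arm([
  [0,0,0],
  [0,0,0],
  [0,0,0],
  [0,0,0],
  [0,0,0],
  [0,0,0],
  [0,0,0],
  [0,0,0],
], gripper=[0,0,0,0,0,0,0,0], twist=[0,0,0,0,0,0,0,0], squeeze=50)

```text
clock: 15.8
position: [0.4703, 0.1202, 0.1797]
tool_rot: [3.141, -0.001, 1.727]
force: [-3.0, 0.1, 11.6]
grip_width: 0.037
finger_force: 48.7
```

Emit:
move_arm([
  [0,0,-0.5],
  [0,0,-1.5],
  [0,0,-2],
  [0,0,-2],
  [0,0,-1],
  [0,0,0],
], gripper=[0,0,0,0,0,0], twist=[0,0,0,0,0,0])

```text
clock: 16.4
position: [0.4705, 0.1203, 0.25]
tool_rot: [3.14, -0.001, 1.728]
force: [0.1, -0.1, -3.0]
grip_width: 0.0367
finger_force: 50.9
```

Emit:
move_arm([
  [1,0,0],
  [2.5,0,0],
  [3.5,0,0],
  [3.5,0,0],
  [3.5,0,0],
  [2,0,0],
  [1,0,0],
  [0,0,0],
], gripper=[0,0,0,0,0,0,0,0], twist=[0,0,0,0,0,0,0,0])

```text
clock: 17.2
position: [0.4428, 0.2889, 0.2481]
tool_rot: [-3.14, 0.001, 1.729]
force: [-0.0, -0.4, -3.7]
grip_width: 0.037
finger_force: 50.8
```

```bash
python3 - <<'E'
from m import *
go(.5747,.3084,.248,1.728)
E
```

```text
cm tool: [-1.600e-01  1.333e+01 -1.000e-02] twist deg: 0.1 at [0.4428 0.2889 0.2481] [-3.1404e+00  7.0000e-04  1.7292e+00] F [-0.  -0.4 -3.7] w 0.037 50.8
```

Emit:
move_arm([
  [-0.15,1,0],
  [0,2.5,0],
  [0,3.5,0],
  [0,3.3,0],
  [0,2,0],
  [0,1,0],
  [0,0,0],
  [0,0,0],
], gripper=[0,0,0,0,0,0,0,0], twist=[0,0,0,0,0,0,0,0])

```text
clock: 18.0
position: [0.5748, 0.3065, 0.2488]
tool_rot: [-3.141, 0.0, 1.727]
force: [-0.3, 0.2, -4.3]
grip_width: 0.0369
finger_force: 51.3
```

Emit:
move_arm([
  [0,0,1],
  [0,0,2],
  [0,0,1.5],
  [0,0,1],
  [0,0,0.4],
  [0,0,0.1],
  [0,0,0],
  [0,0,0],
], gripper=[0,0,0,0,0,0,0,0], twist=[0,0,0,0,0,0,0,0])

```text
clock: 18.8
position: [0.5754, 0.3073, 0.1896]
tool_rot: [3.141, -0.0, 1.727]
force: [-0.2, -0.7, -2.6]
grip_width: 0.0367
finger_force: 51.2
```

Emit:
move_arm([
  [0,0,0.15],
  [0,0,0],
  [0,0,0],
], gripper=[0,0,0], twist=[0,0,0])

```text
clock: 19.1
position: [0.5752, 0.3072, 0.1876]
tool_rot: [3.141, -0.0, 1.727]
force: [1.5, 0.0, -3.2]
grip_width: 0.0367
finger_force: 51.2
```

```bash
python3 - <<'E'
from m import *
go(.5747,.3084,.185,1.728)
E
```

```text
cm tool: [ 0.12 -0.03  0.26] twist deg: -0.0 at [0.5752 0.3072 0.1876] [ 3.1415 -0.      1.7273] F [ 1.5  0.  -3.2] w 0.0367 51.2
```

Emit:
move_arm([
  [0,0,0.15],
  [0,0,0],
  [0,0,0],
], gripper=[0,0,0], twist=[0,0,0])

```text
clock: 19.4
position: [0.5751, 0.3072, 0.1859]
tool_rot: [-3.142, 0.0, 1.727]
force: [-0.8, 0.6, -3.6]
grip_width: 0.0372
finger_force: 51.6
```

Emit:
move_arm([
  [0,0,0.1],
  [0,0,0],
  [0,0,0],
], gripper=[0,0,0], twist=[0,0,0])

```text
clock: 19.7
position: [0.5754, 0.3074, 0.1858]
tool_rot: [3.141, -0.001, 1.727]
force: [-2.1, -0.5, 8.4]
grip_width: 0.0366
finger_force: 52.6
```

Emit:
move_arm([
  [0,0,0],
  [0,0,0],
  [0,0,0],
  [0,0,-1],
  [0,0,-3],
  [0,0,-4],
  [0,0,-4],
  [0,0,-2],
], gripper=[0.4,1,1,1,1,1,1,1], twist=[0,0,0,0,0,0,0,0])

```text
clock: 20.5
position: [0.5759, 0.3073, 0.3294]
tool_rot: [3.138, -0.002, 1.727]
force: [-0.4, -0.5, -0.3]
grip_width: 0.0854
finger_force: 0.0
```

Emit:
move_arm([
  [0,-4,0],
  [0,-4,0],
  [-4,0,0],
  [-4,0,0],
  [-4,0,0],
  [0,0,0],
], gripper=[1,1,1,1,1,1], twist=[6.5,6.5,6.5,0,0,0])

```text
clock: 21.1
position: [0.4779, 0.1758, 0.3263]
tool_rot: [3.141, -0.001, 1.382]
force: [0.4, 0.7, 0.4]
grip_width: 0.0854
finger_force: 0.0
```

```bash
python3 - <<'E'
from m import *
go(.435,-.253,.30,1.386)
W=((0,0,150),(180,70,255)); 
for n,b in (('top',(200,120,300,235)),('scene',(355,160,435,240)),('wrist',(0,0,640,260))):
    d=grab(n,n+'2.png'); print(n,[(c,s,onz(d,c,.198)[:2].round(4)) for c,s in blobs(d,*W,b,60 if n!='wrist' else 600)])
a=cv2.imread('pics/top2.png')[120:240,200:300]; b=cv2.imread('pics/scene2.png')[160:250,355:435]
cv2.imwrite('pics/chk.png',np.hstack([cv2.resize(a,(375,450)),cv2.resize(b,(400,450))]))
E
```

```text
cm tool: [-42.93   3.85   2.62] twist deg: -0.3 at [0.4779 0.1758 0.3263] [ 3.1408e+00 -5.0000e-04  1.3815e+00] F [0.4 0.7 0.4] w 0.0854 0.0
top [([253.8, 131.9], [249, 127, 11, 11, 88], array([0.7245, 0.2198]))]
scene [([412.4, 177.0], [407, 172, 12, 11, 106], array([0.5754, 0.3077])), ([388.4, 188.0], [383, 183, 12, 11, 107], array([0.5902, 0.2174])), ([402.0, 226.9], [396, 221, 13, 13, 117], array([0.7291, 0.2175]))]
wrist [([412.0, 22.4], [388, 0, 49, 49, 2005], array([0.5744, 0.306 ])), ([210.7, 69.5], [195, 25, 34, 87, 1233], array([0.4125, 0.3029])), ([195.3, 68.7], [181, 27, 30, 86, 1081], array([0.4006, 0.3056])), ([167.3, 71.2], [152, 29, 32, 86, 1082], array([0.378 , 0.3079])), ([181.2, 69.4], [166, 28, 31, 86, 1075], array([0.3893, 0.3071])), ([153.4, 72.5], [137, 30, 33, 86, 1074], array([0.3668, 0.3089])), ([125.4, 74.8], [108, 33, 35, 86, 1059], array([0.3442, 0.3112])), ([139.3, 73.6], [123, 32, 34, 85, 1073], array([0.3554, 0.3101])), ([111.4, 76.1], [93, 35, 37, 85, 1053], array([0.3329, 0.3123])), ([83.0, 78.6], [64, 37, 39, 85, 1114], array([0.3101, 0.3145])), ([97.5, 77.6], [79, 36, 37, 85, 1052], array([0.3217, 0.3132])), ([227.5, 66.8], [216, 45, 24, 44, 755], array([0.4263, 0.3023])), ([600.6, 101.6], [577, 78, 48, 48, 1726], array([0.7211, 0.2191])), ([438.2, 135.4], [416, 113, 45, 45, 1556], array([0.5893, 0.217 ]))]
```

View pics/chk.png

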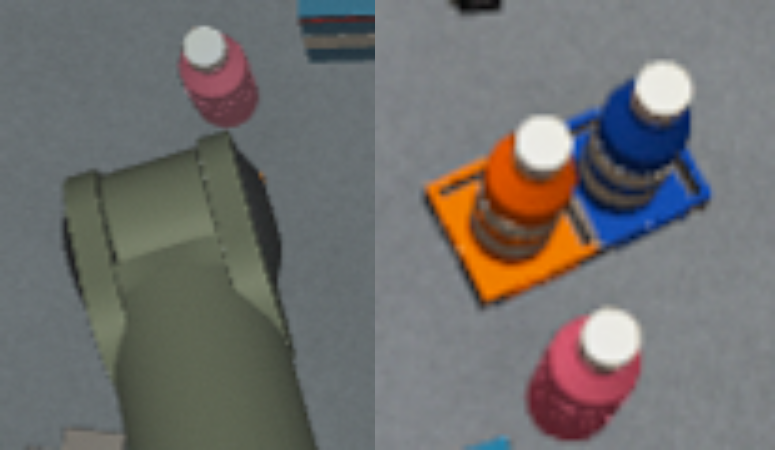

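The scene crop shows the blue bottle upright in the blue well (cap at 412,177) and orange upright in the orange well (cap at 388,188), each within about 2 mm of centre. On to the hopper.

Emit:
move_arm([
  [-4.3,0.4,0],
  [-4.3,0.4,0],
  [-4.3,0.4,0],
  [-4.3,0.4,0],
  [-4.3,0.4,0],
  [-4.3,0.4,0],
  [-4.3,0.4,0],
  [-4.3,0.4,0],
], gripper=[1,1,1,1,1,1,1,1], twist=[0,0,0,0,0,0,0,0])

```text
clock: 22.05
position: [0.4472, -0.1642, 0.3253]
tool_rot: [3.141, 0.0, 1.389]
force: [1.0, 0.4, 0.6]
grip_width: 0.0852
finger_force: 0.0
```

Emit:
move_arm([
  [-4.3,0.3,0],
  [-4.3,0.3,0],
  [0,0,0],
  [0,0,0],
  [0,0,0],
], gripper=[1,1,1,1,1], twist=[0,0,0,0,0])

```text
clock: 22.55
position: [0.4378, -0.2478, 0.3249]
tool_rot: [-3.141, -0.0, 1.389]
force: [0.6, 0.9, 0.0]
grip_width: 0.0855
finger_force: 0.0
```

```bash
python3 - <<'E'
from m import *
go(.435,-.253,.138,1.386)
d=grab('wrist','w3.png'); print(proj(d,(.435,-.253,.134)))
E
```

```text
cm tool: [-0.56 -0.17 18.69] twist deg: 0.2 at [ 0.4378 -0.2478  0.3249] [-3.1412e+00 -2.0000e-04  1.3888e+00] F [0.6 0.9 0. ] w 0.0855 0.0
[318.25042055 186.8516402 ]
```

View pics/w3.png

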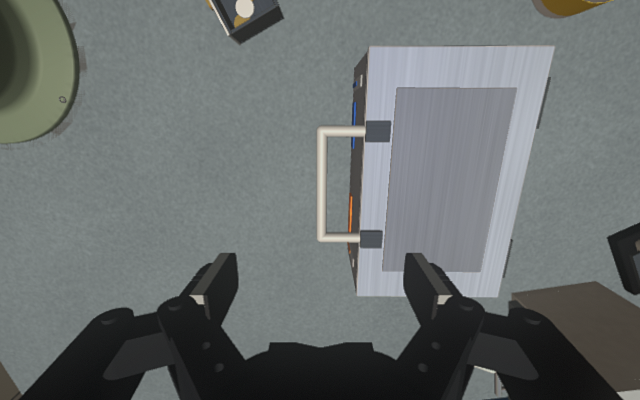

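Wrist view: the bar runs along column 322 from row 130 to 238, middle (322,184). The fingers must be part-closed to fit the gap.

```bash
python3 - <<'E'
from m import *
d=grab('wrist')
g=cv2.cvtColor(d['img'],cv2.COLOR_RGB2HSV)
P=[]
for r in (150,165,184,200,220):
    q=np.nonzero((g[r,305:345,2]>170))[0]+305; P.append(onz(d,(q.mean()+.5,r+.5),.134)[:2]); print(r,q.min(),q.max(),P[-1].round(4))
a=P[0]-P[-1]; print('yaw',np.arctan2(-a[0],a[1]))
e=[onz(d,c,.134)[:2] for c in ((322,130.5),(322,238))]; m=np.mean(e,0); print(np.array(e).round(4).tolist(),np.hypot(*(e[0]-e[1])),m)
go(*m,.134,1.386)
L=np.array([onz(d,c,.138)[:2] for c in ((370,45.5),(555,46),(498,297),(357,296))]);print(L.round(4).tolist(),L.mean(0),L.mean(0)-.135*np.array([.983,-.184]))
E
```

```text
150 318 324 [ 0.4461 -0.2131]
165 318 324 [ 0.4431 -0.2294]
184 318 324 [ 0.4392 -0.2508]
200 317 324 [ 0.4352 -0.2695]
220 317 324 [ 0.4307 -0.2938]
yaw -0.18839865163134484
[[0.4504, -0.1923], [0.4278, -0.3163]] 0.1260962788085888 [ 0.43910628 -0.25429003]
cm tool: [-0.63  0.26 19.1 ] twist deg: 0.2 at [ 0.4377 -0.2477  0.325 ] [-3.1416e+00 -3.0000e-04  1.3893e+00] F [ 0.4  0.2 -0.2] w 0.0857 0.0
[[0.5106, -0.1218], [0.6852, -0.1558], [0.6329, -0.4351], [0.4574, -0.402]] [ 0.57154181 -0.27867691] [ 0.43883681 -0.25383691]
```

Emit:
move_arm([
  [-0.6,0.2,0],
  [0,0,3],
  [0,0,4],
  [0,0,3],
  [0,0,2],
  [0,0,1],
  [0,0,0],
  [0,0,0],
], gripper=[0.45,0.45,0.45,0.45,0.45,0.45,0.45,0.45], twist=[0.2,0,0,0,0,0,0,0])

```text
clock: 23.45
position: [0.4383, -0.2555, 0.1958]
tool_rot: [3.141, 0.0, 1.384]
force: [0.0, -0.2, 0.5]
grip_width: 0.0385
finger_force: 0.0
```

```bash
python3 - <<'E'
from m import *
go(.438,-.254,.134,1.386)
d=grab('wrist'); e,v=ray(d,(322,184))
g=cv2.cvtColor(d['img'],cv2.COLOR_RGB2HSV); s=monitor.observe()
for P in ((.438,-.254,.134),(.442,-.234,.134)):
    u=proj(d,P); r=int(u[1]); q=np.nonzero(g[r,int(u[0])-25:int(u[0])+25,2]>170)[0]+int(u[0])-25; print(u.round(1),q, onz(d,(q.mean()+.5,r+.5),.134).round(4))
E
```

```text
cm tool: [ 0.14 -0.07  6.18] twist deg: -0.1 at [ 0.4383 -0.2555  0.1958] [3.1407e+00 2.0000e-04 1.3836e+00] F [ 0.  -0.2  0.5] w 0.0385 0.0
[318.6 223.8] [312 313 314 315 316 317 318 319 320 321 322 323 324] [ 0.4379 -0.2538  0.134 ]
[318.9 195.8] [312 313 314 315 316 317 318 319 320 321 322 323 324] [ 0.4418 -0.2337  0.134 ]
```

Centred over the bar. I'll descend, pinch, and check.

Emit:
move_arm([
  [0.1,0,2],
  [0,0,2],
  [0,0,1.5],
  [0,0,0.6],
  [0,0,0],
  [0,0,0],
], gripper=[0.45,0.45,0.45,0.45,0.45,0.45], twist=[0,0,0,0,0,0])

```text
clock: 24.1
position: [0.4385, -0.2545, 0.1349]
tool_rot: [3.14, 0.0, 1.383]
force: [0.6, -0.0, 0.8]
grip_width: 0.0384
finger_force: 0.0
```

Emit:
move_arm([
  [0,0,0],
  [0,0,0],
  [0,0,0],
  [0,0,0],
  [0,0,0],
  [0,0,0],
  [0,0,0],
  [0,0,0],
], gripper=[0,0,0,0,0,0,0,0], twist=[0,0,0,0,0,0,0,0], squeeze=50)

```text
clock: 24.9
position: [0.4375, -0.2542, 0.1346]
tool_rot: [-3.141, -0.001, 1.383]
force: [-6.7, 2.7, 14.9]
grip_width: 0.01
finger_force: 48.8
```

```bash
python3 - <<'E'
from m import *
go(.438,-.254,.134,1.386)
th=np.radians(np.r_[0:13:1]*5)
y=22.5*(1-np.cos(th)); z=22.5*np.sin(th)
for a,b,c in zip(np.degrees(th)[1:],np.diff(y),np.diff(z)): print(round(a),b.round(2),(-c).round(2))
E
```

```text
cm tool: [0.03 0.05 0.06] twist deg: -0.2 at [ 0.4375 -0.2542  0.1346] [-3.1409e+00 -7.0000e-04  1.3832e+00] F [-6.7  2.7 14.9] w 0.01 48.8
5 0.09 -1.96
10 0.26 -1.95
15 0.42 -1.92
20 0.59 -1.87
25 0.75 -1.81
30 0.91 -1.74
35 1.05 -1.66
40 1.19 -1.56
45 1.33 -1.45
50 1.45 -1.33
55 1.56 -1.19
60 1.66 -1.05
```

Emit:
move_arm([
  [0,0.02,-0.98],
  [0,0.07,-0.98],
  [0,0.11,-0.98],
  [0,0.15,-0.97],
  [0,0.19,-0.96],
  [0,0.23,-0.96],
  [0,0.28,-0.94],
  [0,0.31,-0.93],
], gripper=[0,0,0,0,0,0,0,0], twist=[0,0,0,0,0,0,0,0])

```text
clock: 25.7
position: [0.4515, -0.2568, 0.2119]
tool_rot: [-3.141, 0.0, 1.383]
force: [-4.0, -0.4, -3.1]
grip_width: 0.0097
finger_force: 48.7
```

Emit:
move_arm([
  [0,0.35,-0.91],
  [0,0.4,-0.9],
  [0,0.44,-0.88],
  [0,0.47,-0.86],
  [0,0.51,-0.84],
  [0,0.54,-0.82],
  [0,0.58,-0.79],
  [0,0.61,-0.77],
], gripper=[0,0,0,0,0,0,0,0], twist=[0,0,0,0,0,0,0,0])

```text
clock: 26.5
position: [0.4895, -0.264, 0.2796]
tool_rot: [-3.14, -0.0, 1.383]
force: [-6.7, 1.1, 0.3]
grip_width: 0.0102
finger_force: 48.6
```

```bash
python3 - <<'E'
from m import *
h=np.array([.438,-.254,.134])+.225*np.array([.983,-.184,0]); p=monitor.observe()['position']; v=p-h
print('ang',np.degrees(np.arctan2(v[2],-v[:2]@[.983,-.184])),np.linalg.norm(v))
b=h+.225*np.array([-.5*.983,.5*.184,.866]); go(*b,1.386)
E
```

```text
ang 40.15527572428934 0.2257961197458577
cm tool: [ 0.05  6.   -4.93] twist deg: -0.2 at [ 0.4895 -0.264   0.2796] [-3.1405e+00 -3.0000e-04  1.3833e+00] F [-6.7  1.1  0.3] w 0.0102 48.6
```

Emit:
move_arm([
  [0,0.65,-0.74],
  [0,0.68,-0.71],
  [0,0.71,-0.68],
  [0,0.74,-0.65],
  [0,0.77,-0.61],
  [0,0.79,-0.58],
  [0,0.82,-0.55],
  [0,0.84,-0.5],
], gripper=[0,0,0,0,0,0,0,0], twist=[0,0,0,0,0,0,0,0])

```text
clock: 27.3
position: [0.5491, -0.2754, 0.3304]
tool_rot: [3.141, 0.0, 1.384]
force: [-6.7, 1.9, 5.1]
grip_width: 0.0099
finger_force: 51.0
```

Emit:
move_arm([
  [0,0,0],
  [0,0,0],
  [0,0,0],
  [0,0,0],
], gripper=[0,0,0,0], twist=[0,0,0,0])

```text
clock: 27.7
position: [0.5489, -0.2753, 0.3303]
tool_rot: [3.141, 0.0, 1.383]
force: [-7.5, 2.5, 8.0]
grip_width: 0.0097
finger_force: 51.4
```

```bash
python3 - <<'E'
from m import *
h=np.array([.438,-.254,.134])+.225*np.array([.983,-.184,0]); p=monitor.observe()['position']; v=p-h
print('ang',np.degrees(np.arctan2(v[2],-v[:2]@[.983,-.184])),np.linalg.norm(v))
b=h+.225*np.array([-.5*.983,.5*.184,.866]); go(*b,1.386)
a=grab('scene','s4.png'); w=grab('wrist')
c=lambda d,x0,y0,x1,y1,s:cv2.resize(cv2.cvtColor(d['img'][y0:y1,x0:x1],cv2.COLOR_RGB2BGR),s)
cv2.imwrite('pics/end.png',np.hstack([c(a,180,140,440,270,(520,260)),c(w,100,60,560,400,(280,260))]))
print([(c,onz(a,c,.198)[:2].round(4)) for c,s in blobs(a,(0,0,150),(180,70,255),(355,160,435,240),60)])
E
```

```text
ang 60.26452658365559 0.22606256139355185
cm tool: [ 0.06 -0.04  0.14] twist deg: -0.1 at [ 0.5489 -0.2753  0.3303] [3.1406e+00 1.0000e-04 1.3835e+00] F [-7.5  2.5  8. ] w 0.0097 51.4
[([412.4, 177.0], array([0.5754, 0.3077])), ([388.4, 188.0], array([0.5902, 0.2174])), ([402.0, 226.8], array([0.7287, 0.2177]))]
```

View pics/end.png

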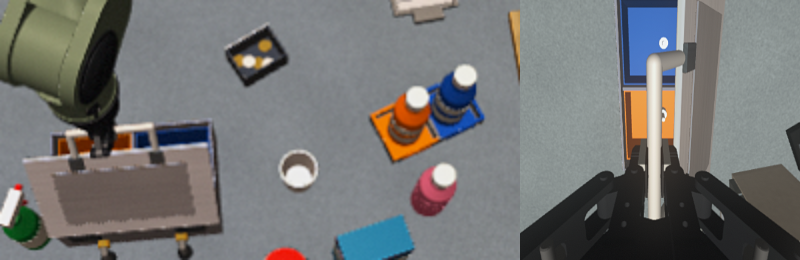

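The lid stands open at about 60° with the bar between the fingers. Both bottles are still in their wells (caps at 412,177 and 388,188), and the bystanders haven't visibly moved. Handing in.

```bash
python3 -c "
from h import *
print(bot.job_done())"
```

```text
the job is handed in; nothing more can be done
None
```

I swapped the bottles into the wells of their own colours, each within about 2 mm of centre, and handed the job in at about 28 s with the lid held by its bar at about 60° (60.3° measured); the hand-in returned no verdict.

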